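# Sweep the loose arcade buttons into the green bin

## Robot

A 6-joint arm with a two-finger parallel gripper is mounted at the origin on the work surface. World frame = base frame: x ahead of the robot, y to its left, z up, the work surface at z = 0. Lengths are in m, angles in rad, forces in N, time in s.
With the tool pointing down it reaches from about 0.325 to 0.85 m from the base axis. Payload 4.4 kg.
Tool frame: the origin (TCP) lies on the centre line of the jaws, within the pads' length; the fingertips stand ahead of it and the grasp point (between the pads) lies 3 mm ahead of it (tcp_to_tips is the z of the fingertips in the tool frame, in m); z points along the fingers, y is the line along which they close (so a half turn about z gives the same grasp; the last joint's range is limited). The gripper opens to 94 mm and grips with 3 to 60 N. Pads are 16 mm wide; open, the fingers measure 119 mm over their backs; the gripper's body (75 mm by 177 mm) begins 78 mm behind the grasp point.
Start: joints at [-1.413, 0.207, 1.542, -0, 1.393, -0.15], TCP at [0.174, -0.548, 0.227] pointing down, gripper open.
Joint ranges: [-2.73, 2.73], [-0.86, 2.22], [0.23, 2.46], [-1.11, 4.25], [0.08, 2.63], [-2.82, 2.82]. Speed limits (rad/s): [2.79, 2.79, 3.14, 3.14, 3.14, 3.14].

## Interface

Orientations are given as a unit quaternion [x, y, z, w].
In Python, from bench import * gives the robot as it stands. The module is installed in compiled form; this text tells all that it offers.
- The arm moves only by the tool jog_arm, never from a script. Its argument "motion" is a list of rows, each an object of numbers: "gripper": the finger opening in mm, from 0 to 94; "x", "y", "z": the shift along the tool's x, y, z in mm; "ax", "ay", "az": the turn, a rotation vector about the tool's x, y, z in rad. In form: [{"gripper": .., "x": .., "y": .., "z": .., "ax": .., "ay": .., "az": ..}, ...]. A call has exactly 8 rows; each row shifts and turns the commanded pose from where the row before left it, along the tool's axes as they then stand; what a row does not reach is not made up. A row lasts 1/8 s, in which the tool goes at most 62.5 mm and 10.7 degrees, less where a joint would pass 70% of its speed; a pose out of reach is approached as far as the arm can. A call with a gripper value outside its range is refused whole. The fingers move at their own pace and stop on an object; "squeeze" is the grip in N (left out, the last holds). Time passes only in rows, so rows that do not move let the fingers close, or fill a call up. It gives the time, the measured TCP pose, the force, the opening and the grip force at its end, in the units of the state.
- get_obs(): the state, without advancing time (a new reading comes with each control period).
- snapshot(name): name is "scene" or "top" or "wrist"; returns a dict with "img" (420x560x3 uint8, red, green, blue), "z_map" (420x560 float32, m along the optical axis (not along the pixel's ray), 0 where there is no reading), "K" (3x3 intrinsics, pixels), "R" (3x3) and "t" (3): a world point X has camera coordinates R X + t; the wrist camera has in their place "hand_eye" (4x4, takes a point from camera to tool coordinates, whose origin is the TCP and whose axes are the flange's). Camera axes: x right, y down, z forward; pixel columns grow to the right and rows downward; lengths in m; the calibration is good to about 2 mm. A picture is of the moment at which its call begins: read the wrist's pose just before it.
- sign_off(): hands the job in; it is judged then, once.
The state is a dict: "time": time; "joints": joint angles; "joint_vel": joint speeds; "joint_torque": joint torques, N m; "eef_pos": TCP position; "tcp_rot": TCP orientation; "force": force on the tool from outside, world axes, zero at the start; "moment": the same for the moment, N m; "width": opening from 0.0 (shut) to 1.0 (fully open); "finger_force": force on a finger pad.
Only numpy, scipy, OpenCV 4.12 (cv2) and the standard library are available. Lean on these libraries where they do the work, as an engineer would, in place of code of your own. Each camera call takes 0.05 s, during which the arm holds its last target. There are 200 camera calls.

## Task

Clear the sorting board: with the closed fingers sweep the three blue-capped push-buttons along the board and off its open end, so that all three drop into the green bin. Slide them on the board only, without lifting, carrying or flinging them, and leave everything else on the board standing where it is.

Things in the scene. Friction and masses are not known exactly. Their poses are not given: they have to be found in the camera images.
- board: Fixed plywood board, 300 (x) by 340 mm (y), flat top 100 mm above the bench. Origin: centre of its underside; x away from the robot, y left, z up. Rim 14 mm high along the far edge (x > 138 mm); both ends (y = +-170 mm) are open. Loose things up to 52 mm tall stand in rows at x = +62 to +131 mm and x = -91 to -146 mm; only the buttons lie in the strip between.
- bin_green: Green open bin, empty, fixed at one end of the board (left or right). 260 (x) by 130 (y) by 80 mm high, walls 5 mm; rim 20 mm below the board's top. Origin: centre of its underside, 230 mm from the board's centre along the board's y; axes parallel to the board's. The board's end overhangs the bin's nearer wall: what passes the end drops in.
- bin_red: Red open bin of the same size, with scrap in it, fixed at the other end of the board: not for the buttons. Origin and axes as for the green bin.
- button1: Square arcade push-button lying flat on the board, cap up: black square base 36 by 36 by 14 mm, on it a blue square cap 28 by 28 by 10 mm, 24 mm high in all, 28 to 56 g, slides when pushed near its foot. Any yaw. Origin: centre of its underside; z up.
- button2: Square arcade push-button lying flat on the board, cap up: black square base 36 by 36 by 14 mm, on it a blue square cap 28 by 28 by 10 mm, 24 mm high in all, 28 to 56 g, slides when pushed near its foot. Any yaw. Origin: centre of its underside; z up.
- button3: Square arcade push-button lying flat on the board, cap up: black square base 36 by 36 by 14 mm, on it a blue square cap 28 by 28 by 10 mm, 24 mm high in all, 28 to 56 g, slides when pushed near its foot. Any yaw. Origin: centre of its underside; z up.
- coil: Copper coil on a black spool, 40 mm across, 44 mm tall, loose on the board: leave it alone. Origin: centre of its underside.
- jar: Small glass jar with a yellow lid, 40 mm across, 50 mm tall, loose on the board: leave it alone. Origin: centre of its underside.
- stick: Small joystick, red ball on a steel stem and square foot 36 by 36 mm, 51 mm tall, loose on the board: leave it alone. Origin: centre of its underside.
- tape: Yellow tape roll, 48 mm across, 18 mm high, loose on the board: leave it alone. Origin: centre of its underside.
- switch: Orange microswitch, 34 by 26 mm, 23 mm high, loose on the board: leave it alone. Origin: centre of its underside.

How it is judged:
At the end, for the whole second after the job is handed in: All three blue-capped buttons lie at rest inside the green bin (centres within its walls, below its rim), and every other thing on the board is within 20 mm of where it started (x of button1 in the frame of bin_green between -0.128 and 0.128 m and y of button1 in the frame of bin_green between -0.064 and 0.064 m and height (world z) of each of button1, button2, button3 below 0.078 m and linear speed of each of button1, button2, button3 below 0.03 m/s and x of button2 in the frame of bin_green between -0.128 and 0.128 m and y of button2 in the frame of bin_green between -0.064 and 0.064 m and x of button3 in the frame of bin_green between -0.128 and 0.128 m and y of button3 in the frame of bin_green between -0.064 and 0.064 m and distance of each of coil, jar, stick, tape, switch from where it was at the start of the episode below 0.02 m); the robot touches nothing.
It fails at once if a button is lifted: 25 mm or more above the board's top (height (world z) of any of button1, button2, button3 above 0.125 m).
It fails at once if a button is carried or flung out over a bin: more than 50 mm past the board's end and still above the board's top ((height (world z) of button1 above 0.1 m and (y of button1 in the frame of board above 0.22 m or y of button1 in the frame of board below -0.22 m)) or (height (world z) of button2 above 0.1 m and (y of button2 in the frame of board above 0.22 m or y of button2 in the frame of board below -0.22 m)) or (height (world z) of button3 above 0.1 m and (y of button3 in the frame of board above 0.22 m or y of button3 in the frame of board below -0.22 m))).
It fails at once if another thing on the board is displaced by more than 20 mm (distance of any of coil, jar, stick, tape, switch from where it was at the start of the episode above 0.02 m).
It also fails if it takes over 72 s, if anything falls off the work surface, if the arm or the gripper's body presses on something with over 40 N, if the wrist force passes 120 N, or if a joint passes its speed limit or range.

## Working session

There is one attempt and no reset: what is moved stays moved. The work goes in short steps, Python scripts to look and compute and a tool call to move; the robot and the scene stay as the last step left them, time stands still between calls to the robot, and variables do not carry over. Pictures are saved under pics/ and viewed, at most 10 in all, crops included, and the job is handed in when it is done.

Besides the shell and the picture viewer there is one more tool, called after ">>>" by a JSON object that holds its "op" and its "data", one argument or row to a line. jog_arm: Moves the arm, as the interface text tells. Its arguments: {"type":"object","properties":{"motion":{"type":"array","items":{"type":"object","properties":{"gripper":{"type":"number"},"x":{"type":"number"},"y":{"type":"number"},"z":{"type":"number"},"ax":{"type":"number"},"ay":{"type":"number"},"az":{"type":"number"}}}},"squeeze":{"type":"number"}},"required":["motion"]}

```bash
mkdir -p pics; python3 - <<'E'
from bench import *
import cv2,numpy as np
o=get_obs();print(o)
s={n:snapshot(n) for n in("top","scene")}
np.savez("s.npz",**{n+k:s[n][k] for n in s for k in s[n]})
for n in s: cv2.imwrite(f"pics/{n}0.png",s[n]["img"][...,::-1]);print(s[n].keys(),s[n]["K"],s[n]["R"],s[n]["t"])
E
```

```text
{'time': 0.0, 'joints': array([-1.41349345e+00,  2.07399995e-01,  1.54293168e+00,  2.86897584e-05,
        1.39347953e+00, -1.50521195e-01]), 'joint_vel': array([-5.40691190e-04, -2.62716058e-04,  2.53132933e-03,  2.11360882e-03,
       -1.85490935e-04,  4.79973741e-05]), 'joint_torque': array([-1.28837041e-04, -3.70883417e+01, -2.81417620e+01,  6.97876839e-02,
        3.60879942e-02, -1.57305731e-04]), 'eef_pos': array([ 0.17408526, -0.54723367,  0.22631267]), 'tcp_rot': array([ 9.88178688e-01,  1.53302479e-01,  1.03556939e-05, -1.10931624e-03]), 'force': array([-1.08457395, -0.08678721, -1.13125608]), 'moment': array([-0.01909232,  0.00742948,  0.0425754 ]), 'finger_force': 0.0, 'width': 0.9965148487027833}
dict_keys(['img', 'z_map', 'K', 'R', 't']) [[383.57014042   0.         284.35842777]
 [  0.         383.57014042 203.79514888]
 [  0.           0.           1.        ]] [[-0.01859045 -0.99978717 -0.00894432]
 [-0.98607541  0.01981264 -0.16511433]
 [ 0.1652564   0.00575023 -0.98623388]] [0.01925796 0.58341235 0.63030821]
dict_keys(['img', 'z_map', 'K', 'R', 't']) [[541.94551334   0.         271.30993443]
 [  0.         541.94551334 210.49869048]
 [  0.           0.           1.        ]] [[-0.71441018  0.6996165   0.01244393]
 [ 0.59322006  0.61500384 -0.51948075]
 [-0.37109037 -0.36374034 -0.85439154]] [ 0.37894007 -0.29915535  1.26356068]
```

View pics/top0.png

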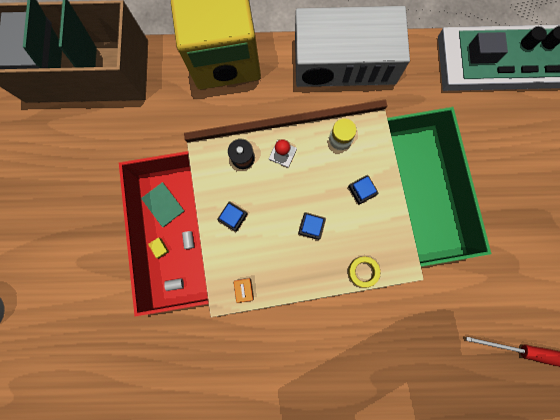

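View pics/scene0.png

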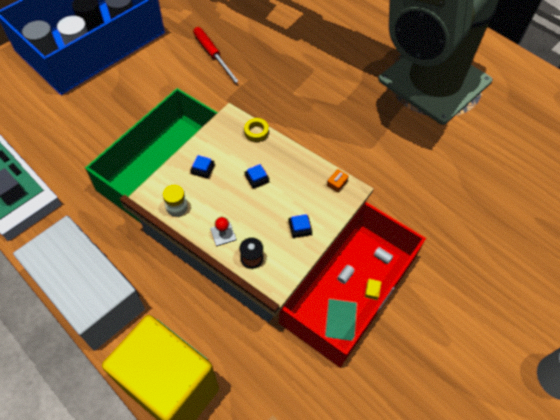

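The top view shows the green bin on the right (−y end). The buttons are at about (232,216), (312,226) and (363,189). The coil (240,153), stick (283,150) and jar (342,135) are in the far row, with the switch (243,290) and tape (365,271) in the near row. The scene view agrees with this.

```bash
cat > h.py <<'E'
import cv2,numpy as np
def ray(s,px,z):
    K,R,t=s["K"],s["R"],s["t"]; C=-R.T@t
    d=(R.T@np.linalg.inv(K)@np.c_[np.atleast_2d(px),np.ones(len(np.atleast_2d(px)))].T).T
    return C+d*((z-C[2])/d[:,2])[:,None]
def blobs(s,lo,hi,amin=60):
    hsv=cv2.cvtColor(s["img"],cv2.COLOR_RGB2HSV); m=cv2.inRange(hsv,lo,hi)
    m=cv2.morphologyEx(m,cv2.MORPH_OPEN,np.ones((3,3)))
    return [c[:,0].astype(float) for c in cv2.findContours(m,0,2)[0] if cv2.contourArea(c)>amin]
BLUE=((105,120,130),(125,255,255))
# board frame from wood-board corners seen in top view (near edge corners, ends)
def board(s):
    px=np.array([[212,317],[422.5,280.5]],float)
    return px
E
python3 - <<'E'
import bench;print([n for n in dir(bench) if n[0]!='_'], getattr(bench,'tcp_to_tips',None))
from h import *
d=np.load("s.npz")
for n in("top","scene"):
    s={k:d[n+k] for k in("img","z_map","K","R","t")}
    print(n)
    for c in blobs(s,*BLUE):
        w=ray(s,c,.124)[:,:2]; r=cv2.minAreaRect(w.astype(np.float32)*1000)
        px=c.mean(0).astype(int);zz=s["z_map"][px[1],px[0]]
        K=s["K"];X=s["R"].T@(np.linalg.inv(K)@[px[0],px[1],1]*zz-s["t"])
        if .2<X[0]<.7 and X[2]<.2: print("blue",px,np.round(r[0],1),np.round(r[1],1),r[2],"depth",np.round(X*1000,1))
    # board top from depth
    v,u=np.mgrid[:420,:560]; z=s["z_map"]; P=np.stack([u*z,v*z,z],-1)@np.linalg.inv(s["K"]).T
    W=(P-s["t"])@s["R"]
    m=((z>0)&(abs(W[...,2]-.1)<.006)).astype(np.uint8)
    m=cv2.morphologyEx(m,cv2.MORPH_OPEN,np.ones((5,5)))
    c=max(cv2.findContours(m,0,2)[0],key=cv2.contourArea)[:,0].astype(float)
    w=ray(s,c,.1)[:,:2]*1000; r=cv2.minAreaRect(w.astype(np.float32)); print("board",r,cv2.boxPoints(r).round(1).tolist())
    hi=((z>0)&(W[...,2]>.108)&(W[...,2]<.16)).astype(np.uint8)
    k,_,st,ce=cv2.connectedComponentsWithStats(hi)
    for i in range(1,k):
        if st[i,4]>60:
            q=W[_==i]*1000; 
            if (q[:,0].mean()>200)and q[:,0].mean()<700: print("hi",ce[i].round(),q.mean(0).round(),"xr",q[:,0].min().round(),q[:,0].max().round(),"yr",q[:,1].min().round(),q[:,1].max().round(),"z",q[:,2].max().round())
E
```

```text
['MotionError', 'get_obs', 'sign_off', 'snapshot', 'tcp_to_tips'] 0.022
top
blue [312 224] [537.4 -35.2] [26.7 27.3] 74.120361328125 depth [538.3 -34.9 123.7]
blue [230 215] [555.1  91.5] [26.9 27.3] 56.5279655456543 depth [554.9  92.8 124.6]
blue [365 187] [ 595.1 -119.6] [27. 27.] 25.623336791992188 depth [ 595.1 -120.   125.4]
board ((568.1080932617188, -19.555694580078125), (290.4125671386719, 340.1390380859375), 8.66922664642334) [[398.8999938964844, 126.69999694824219], [450.20001220703125, -209.60000610351562], [737.2999877929688, -165.8000030517578], [686.0, 170.5]]
hi [342. 134.] [678. -86. 142.] xr 662.0 701.0 yr -106.0 -68.0 z 154.0
hi [240. 151.] [654.  75. 138.] xr 635.0 675.0 yr 57.0 95.0 z 147.0
hi [282. 147.] [657.   9. 142.] xr 647.0 671.0 yr -7.0 25.0 z 153.0
hi [363. 189.] [ 593. -118.  121.] xr 572.0 618.0 yr -142.0 -97.0 z 128.0
hi [232. 216.] [554.  90. 121.] xr 532.0 579.0 yr 68.0 115.0 z 129.0
hi [312. 225.] [537. -35. 121.] xr 517.0 559.0 yr -56.0 -15.0 z 128.0
hi [364. 271.] [ 464. -113.  118.] xr 442.0 488.0 yr -138.0 -90.0 z 122.0
hi [243. 290.] [440.  73.
[... 768 characters left out ...]
 6.] [ 610. -756.  111.] xr 578.0 639.0 yr -762.0 -750.0 z 115.0
hi [73. 32.] [ 556. -589.  111.] xr 372.0 649.0 yr -741.0 -554.0 z 116.0
hi [256. 129.] [ 462. -114.  117.] xr 436.0 485.0 yr -139.0 -91.0 z 124.0
hi [202. 166.] [ 594. -116.  120.] xr 568.0 614.0 yr -137.0 -98.0 z 130.0
hi [257. 175.] [537. -33. 120.] xr 514.0 556.0 yr -58.0 -14.0 z 129.0
hi [338. 180.] [439.  74. 120.] xr 417.0 455.0 yr 58.0 87.0 z 127.0
hi [175. 200.] [682. -83. 139.] xr 659.0 698.0 yr -107.0 -69.0 z 155.0
hi [300. 225.] [555.  93. 120.] xr 528.0 575.0 yr 66.0 114.0 z 129.0
hi [222. 225.] [658.  10. 140.] xr 635.0 668.0 yr -11.0 21.0 z 153.0
hi [251. 250.] [653.  76. 136.] xr 631.0 671.0 yr 54.0 94.0 z 148.0
```

>>> {"op": "jog_arm", "data": {
  "motion": [
    {"gripper": 0, "az": -0.177},
    {"gripper": 0, "az": -0.177},
    {"gripper": 0, "az": -0.177},
    {"gripper": 0, "az": -0.177},
    {"gripper": 0, "az": -0.177},
    {"gripper": 0, "az": -0.177},
    {"gripper": 0, "az": -0.177},
    {"gripper": 0, "az": -0.175}
  ],
  "squeeze": 5
}}

```text
schema error: expected keys gripper, x, y, z, ax, ay, az
```

```bash
cat >> h.py <<'E'
from scipy.spatial.transform import Rotation as Ro
Y=0.1513; C0=np.array([570,-20.]); A=np.array([[np.cos(Y),np.sin(Y)],[-np.sin(Y),np.cos(Y)]])
def tob(w): return (np.atleast_2d(w)[:,:2]-C0)@A.T
def state():
    from bench import get_obs
    o=get_obs(); p=o["eef_pos"]*1000; R=Ro.from_quat(o["tcp_rot"])
    x=R.as_matrix()[:,0]
    print("t",round(o["time"],2),"w",p.round(1),"board",tob(p).round(1),"x-axis err deg",round(np.degrees(np.arctan2(x[1],x[0])-Y-np.pi/2),2),"tilt",R.as_matrix()[:2,2].round(3),"width",round(o["width"],3),"F",o["force"].round(1))
    return p,R
def goto(p,R,bx,by,z):
    w=np.r_[A.T@[bx,by]+C0,z]; print("to",(bx,by,z),"tool delta",R.inv().apply(w-p).round(1))
def buttons(n):
    from bench import snapshot
    s=snapshot(n)
    for c in blobs(s,*BLUE,amin=40):
        w=ray(s,c,.124)[:,:2]*1000; r=cv2.minAreaRect(w.astype(np.float32)); b=tob(r[0])[0]
        if abs(b[0])<160 and abs(b[1])<300: print(n,"blue board",b.round(1),"size",np.round(r[1],1),"yaw rel",round(r[2]-np.degrees(Y),1))
    return s
E
python3 - <<'E'
from h import *
p,R=state(); goto(p,R,8,-50,190)
E
```

```text
t 0.1 w [ 174.1 -547.3  226.4] board [[-470.9 -461.6]] x-axis err deg -81.03 tilt [-0.     0.002] width 1.001 F [ 0.5 -0.1  0.1]
to (8, -50, 190) tool delta [ 537.2 -331.9   37.2]
```

All seven keys are needed in each row.

>>> {"op": "jog_arm", "data": {
  "motion": [
    {"gripper": 0, "x": 0, "y": 0, "z": 0, "ax": 0, "ay": 0, "az": -0.177},
    {"gripper": 0, "x": 0, "y": 0, "z": 0, "ax": 0, "ay": 0, "az": -0.177},
    {"gripper": 0, "x": 0, "y": 0, "z": 0, "ax": 0, "ay": 0, "az": -0.177},
    {"gripper": 0, "x": 0, "y": 0, "z": 0, "ax": 0, "ay": 0, "az": -0.177},
    {"gripper": 0, "x": 0, "y": 0, "z": 0, "ax": 0, "ay": 0, "az": -0.177},
    {"gripper": 0, "x": 0, "y": 0, "z": 0, "ax": 0, "ay": 0, "az": -0.177},
    {"gripper": 0, "x": 0, "y": 0, "z": 0, "ax": 0, "ay": 0, "az": -0.177},
    {"gripper": 0, "x": 0, "y": 0, "z": 0, "ax": 0, "ay": 0, "az": -0.175}
  ],
  "squeeze": 5
}}

```text
time: 1.1
eef_pos: [0.1741, -0.5475, 0.2267]
tcp_rot: [0.65, 0.76, 0.0, -0.001]
force: [0.0, 0.5, 0.3]
width: 0.186
finger_force: 0.0
```

```bash
python3 - <<'E'
from h import *
p,R=state(); goto(p,R,8,-50,190)
E
```

```text
t 1.1 w [ 174.1 -547.5  226.7] board [[-470.9 -461.8]] x-axis err deg 0.32 tilt [-0.     0.001] width 0.186 F [0.  0.5 0.3]
to (8, -50, 190) tool delta [409.1 481.1  37.3]
```

>>> {"op": "jog_arm", "data": {
  "motion": [
    {"gripper": 0, "x": 25, "y": 30, "z": 0, "ax": 0, "ay": 0, "az": 0},
    {"gripper": 0, "x": 25, "y": 30, "z": 0, "ax": 0, "ay": 0, "az": 0},
    {"gripper": 0, "x": 25, "y": 30, "z": 0, "ax": 0, "ay": 0, "az": 0},
    {"gripper": 0, "x": 25, "y": 30, "z": 0, "ax": 0, "ay": 0, "az": 0},
    {"gripper": 0, "x": 25, "y": 30, "z": 0, "ax": 0, "ay": 0, "az": 0},
    {"gripper": 0, "x": 25, "y": 30, "z": 0, "ax": 0, "ay": 0, "az": 0},
    {"gripper": 0, "x": 25, "y": 30, "z": 0, "ax": 0, "ay": 0, "az": 0},
    {"gripper": 0, "x": 25, "y": 30, "z": 0, "ax": 0, "ay": 0, "az": 0}
  ]
}}

```text
time: 2.1
eef_pos: [0.3818, -0.3128, 0.227]
tcp_rot: [0.652, 0.758, 0.0, -0.0]
force: [0.4, -0.9, -0.3]
width: 0.006
finger_force: 0.0
```

>>> {"op": "jog_arm", "data": {
  "motion": [
    {"gripper": 0, "x": 27, "y": 31, "z": 0, "ax": 0, "ay": 0, "az": 0},
    {"gripper": 0, "x": 27, "y": 31, "z": 0, "ax": 0, "ay": 0, "az": 0},
    {"gripper": 0, "x": 27, "y": 31, "z": 0, "ax": 0, "ay": 0, "az": 0},
    {"gripper": 0, "x": 27, "y": 31, "z": 0, "ax": 0, "ay": 0, "az": 0},
    {"gripper": 0, "x": 27, "y": 31, "z": 0, "ax": 0, "ay": 0, "az": 0},
    {"gripper": 0, "x": 27, "y": 31, "z": 10, "ax": 0, "ay": 0, "az": 0},
    {"gripper": 0, "x": 27, "y": 31, "z": 10, "ax": 0, "ay": 0, "az": 0},
    {"gripper": 0, "x": 20, "y": 24, "z": 10, "ax": 0, "ay": 0, "az": 0}
  ]
}}

```text
time: 3.1
eef_pos: [0.5887, -0.0697, 0.1965]
tcp_rot: [0.651, 0.759, -0.0, -0.0]
force: [-0.1, 0.1, 0.1]
width: 0.006
finger_force: 0.0
```

```bash
python3 - <<'E'
from h import *
p,R=state(); goto(p,R,8,-50,127)
buttons("top"); s=buttons("scene"); cv2.imwrite("pics/sc1.png",s["img"][...,::-1])
E
```

```text
t 3.1 w [588.7 -69.7 196.5] board [[ 11.  -51.9]] x-axis err deg 0.04 tilt [-0.001  0.   ] width 0.006 F [-0.1  0.1  0.1]
to (8, -50, 127) tool delta [ 1.9 -3.  69.5]
top blue board [-34.8  -9.8] size [25.6 25.3] yaw rel 64.9
top blue board [  2.  112.8] size [27.6 27.9] yaw rel 48.3
scene blue board [ -0.5 111.9] size [27.4 28.9] yaw rel 48.1
scene blue board [-36.7  -8.8] size [17.5 21.6] yaw rel 37.4
scene blue board [  2.9 -96.9] size [27.  17.1] yaw rel 35.7
```

View pics/sc1.png

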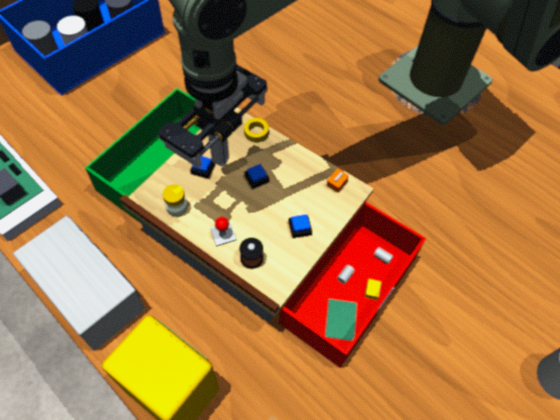

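The fingers stand above and behind button3, near (215,150). The gripper body is clear of everything. Next I lower and sweep.

>>> {"op": "jog_arm", "data": {
  "motion": [
    {"gripper": 0, "x": 2, "y": -1, "z": 20, "ax": 0, "ay": 0, "az": 0},
    {"gripper": 0, "x": 0, "y": 0, "z": 20, "ax": 0, "ay": 0, "az": 0},
    {"gripper": 0, "x": 0, "y": 0, "z": 20, "ax": 0, "ay": 0, "az": 0},
    {"gripper": 0, "x": 0, "y": 0, "z": 9, "ax": 0, "ay": 0, "az": 0},
    {"gripper": 0, "x": -8, "y": 0, "z": 0, "ax": 0, "ay": 0, "az": 0},
    {"gripper": 0, "x": -8, "y": 0, "z": 0, "ax": 0, "ay": 0, "az": 0},
    {"gripper": 0, "x": -8, "y": 0, "z": 0, "ax": 0, "ay": 0, "az": 0},
    {"gripper": 0, "x": -8, "y": 0, "z": 0, "ax": 0, "ay": 0, "az": 0}
  ]
}}

```text
time: 4.2
eef_pos: [0.5923, -0.1019, 0.1292]
tcp_rot: [0.652, 0.758, 0.0, 0.001]
force: [0.8, 0.7, -0.0]
width: 0.005
finger_force: 0.2
```

>>> {"op": "jog_arm", "data": {
  "motion": [
    {"gripper": 0, "x": -7, "y": 0, "z": 0, "ax": 0, "ay": 0, "az": 0},
    {"gripper": 0, "x": -7, "y": 0, "z": 0, "ax": 0, "ay": 0, "az": 0},
    {"gripper": 0, "x": -7, "y": 0, "z": 0, "ax": 0, "ay": 0, "az": 0},
    {"gripper": 0, "x": -7, "y": 0, "z": 0, "ax": 0, "ay": 0, "az": 0},
    {"gripper": 0, "x": 0, "y": 0, "z": 0, "ax": 0, "ay": 0, "az": 0},
    {"gripper": 0, "x": 0, "y": 0, "z": 0, "ax": 0, "ay": 0, "az": 0},
    {"gripper": 0, "x": 0, "y": 0, "z": 0, "ax": 0, "ay": 0, "az": 0},
    {"gripper": 0, "x": 0, "y": 0, "z": 0, "ax": 0, "ay": 0, "az": 0}
  ]
}}

```text
time: 5.2
eef_pos: [0.5959, -0.1286, 0.1284]
tcp_rot: [0.652, 0.759, -0.0, -0.0]
force: [0.1, 0.8, 0.2]
width: 0.01
finger_force: 0.0
```

```bash
python3 - <<'E'
from h import *
p,R=state(); goto(p,R,8,-178,127)
s=buttons("top");cv2.imwrite("pics/tp2.png",s["img"][...,::-1]); s=buttons("scene"); cv2.imwrite("pics/sc2.png",cv2.resize(s["img"][80:260,80:360,::-1],None,fx=2.5,fy=2.5))
E
```

```text
t 5.2 w [ 595.9 -128.6  128.4] board [[   9.2 -111.2]] x-axis err deg 0.0 tilt [-0. -0.] width 0.01 F [0.1 0.8 0.2]
to (8, -178, 127) tool delta [-66.8  -1.2   1.4]
top blue board [-34.2  -9.5] size [26.  27.4] yaw rel 65.9
top blue board [  2.1 112.8] size [27.3 28. ] yaw rel 47.9
scene blue board [ -0.5 111.9] size [27.4 28.9] yaw rel 48.1
scene blue board [-35.7  -6. ] size [18.9 29.1] yaw rel 62.2
```

View pics/sc2.png

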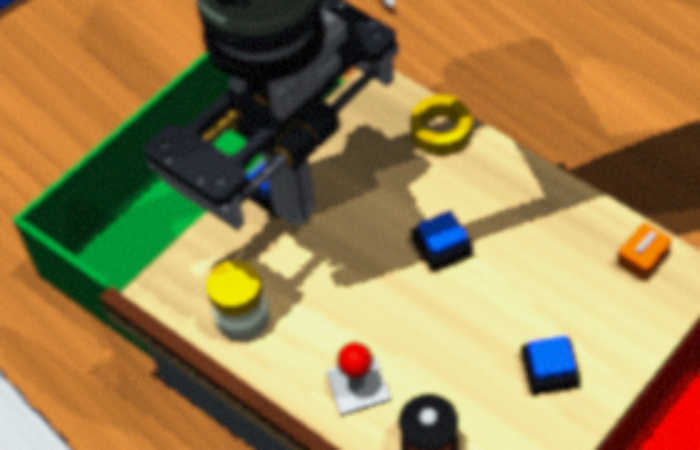

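Button3 is in front of the fingers, near crop pixel (258,180), and is moving. I'll sweep on past the end.

>>> {"op": "jog_arm", "data": {
  "motion": [
    {"gripper": 0, "x": -7, "y": 0, "z": 0, "ax": 0, "ay": 0, "az": 0},
    {"gripper": 0, "x": -7, "y": 0, "z": 0, "ax": 0, "ay": 0, "az": 0},
    {"gripper": 0, "x": -7, "y": 0, "z": 0, "ax": 0, "ay": 0, "az": 0},
    {"gripper": 0, "x": -7, "y": 0, "z": 0, "ax": 0, "ay": 0, "az": 0},
    {"gripper": 0, "x": -6, "y": 0, "z": 0, "ax": 0, "ay": 0, "az": 0},
    {"gripper": 0, "x": -6, "y": 0, "z": 0, "ax": 0, "ay": 0, "az": 0},
    {"gripper": 0, "x": -6, "y": 0, "z": 0, "ax": 0, "ay": 0, "az": 0},
    {"gripper": 0, "x": -6, "y": 0, "z": 0, "ax": 0, "ay": 0, "az": 0}
  ]
}}

```text
time: 6.3
eef_pos: [0.6038, -0.1806, 0.1284]
tcp_rot: [0.652, 0.758, -0.0, -0.0]
force: [-0.4, 0.8, -0.4]
width: 0.002
finger_force: 0.0
```

>>> {"op": "jog_arm", "data": {
  "motion": [
    {"gripper": 0, "x": -6, "y": 0, "z": 0, "ax": 0, "ay": 0, "az": 0},
    {"gripper": 0, "x": -6, "y": 0, "z": 0, "ax": 0, "ay": 0, "az": 0},
    {"gripper": 0, "x": -3, "y": 0, "z": 0, "ax": 0, "ay": 0, "az": 0},
    {"gripper": 0, "x": 0, "y": 0, "z": 0, "ax": 0, "ay": 0, "az": 0},
    {"gripper": 0, "x": 0, "y": 0, "z": -25, "ax": 0, "ay": 0, "az": 0},
    {"gripper": 0, "x": 0, "y": 0, "z": -25, "ax": 0, "ay": 0, "az": 0},
    {"gripper": 0, "x": 0, "y": 0, "z": -20, "ax": 0, "ay": 0, "az": 0},
    {"gripper": 0, "x": 30, "y": 0, "z": 0, "ax": 0, "ay": 0, "az": 0}
  ]
}}

```text
time: 7.3
eef_pos: [0.6031, -0.1671, 0.2013]
tcp_rot: [0.653, 0.758, 0.001, 0.003]
force: [0.0, 0.4, -0.3]
width: 0.004
finger_force: 0.0
```

```bash
python3 - <<'E'
from h import *
p,R=state(); goto(p,R,-40,40,195);goto(p,R,0,155,195)
s=buttons("top");cv2.imwrite("pics/tp3.png",s["img"][...,::-1]); s=buttons("scene"); cv2.imwrite("pics/sc3.png",cv2.resize(s["img"][80:260,80:360,::-1],None,fx=2.5,fy=2.5))
E
```

```text
t 7.3 w [ 603.1 -167.1  201.3] board [[  10.5 -150.4]] x-axis err deg -0.16 tilt [ 0.005 -0.003] width 0.004 F [ 0.   0.4 -0.3]
to (-40, 40, 195) tool delta [190.3 -51.1   5.5]
to (0, 155, 195) tool delta [305.4 -11.4   5.3]
top blue board [-34.7  -9.9] size [27.5 28. ] yaw rel 64.1
top blue board [  2.  112.8] size [27.6 27.9] yaw rel 48.3
scene blue board [ -0.8 111.9] size [27.7 28.5] yaw rel 48.1
scene blue board [-38.2 -11.7] size [29.3 28.4] yaw rel 63.4
```

View pics/sc3.png

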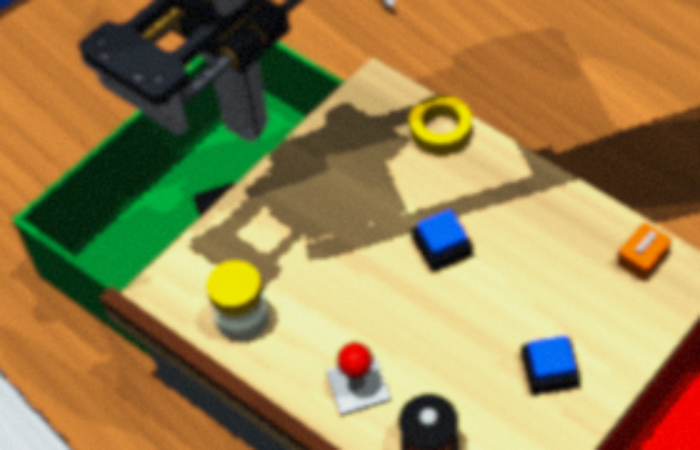

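Button3 lies in the green bin at about (212,197) in the crop. Next is button1.

>>> {"op": "jog_arm", "data": {
  "motion": [
    {"gripper": 0, "x": 36, "y": -9, "z": 0, "ax": 0, "ay": 0, "az": 0},
    {"gripper": 0, "x": 36, "y": -9, "z": 0, "ax": 0, "ay": 0, "az": 0},
    {"gripper": 0, "x": 36, "y": -9, "z": 0, "ax": 0, "ay": 0, "az": 0},
    {"gripper": 0, "x": 36, "y": -9, "z": 0, "ax": 0, "ay": 0, "az": 0},
    {"gripper": 0, "x": 30, "y": -7, "z": 0, "ax": 0, "ay": 0, "az": 0},
    {"gripper": 0, "x": 10, "y": -2, "z": 0, "ax": 0, "ay": 0, "az": 0},
    {"gripper": 0, "x": 0, "y": 0, "z": 0, "ax": 0, "ay": 0, "az": 0},
    {"gripper": 0, "x": 0, "y": 0, "z": 0, "ax": 0, "ay": 0, "az": 0}
  ]
}}

```text
time: 8.4
eef_pos: [0.5299, 0.0087, 0.1985]
tcp_rot: [0.652, 0.758, -0.0, 0.0]
force: [-0.5, -0.1, 0.1]
width: 0.006
finger_force: 0.0
```

```bash
python3 - <<'E'
from h import *
p,R=state(); goto(p,R,-35,32,128)
E
```

```text
t 8.4 w [529.9   8.7 198.5] board [[-35.3  34.4]] x-axis err deg -0.07 tilt [ 0.    -0.001] width 0.006 F [-0.5 -0.1  0.1]
to (-35, 32, 128) tool delta [-2.4  0.3 70.5]
```

>>> {"op": "jog_arm", "data": {
  "motion": [
    {"gripper": 0, "x": 0, "y": 0, "z": 20, "ax": 0, "ay": 0, "az": 0},
    {"gripper": 0, "x": 0, "y": 0, "z": 20, "ax": 0, "ay": 0, "az": 0},
    {"gripper": 0, "x": 0, "y": 0, "z": 20, "ax": 0, "ay": 0, "az": 0},
    {"gripper": 0, "x": 0, "y": 0, "z": 10, "ax": 0, "ay": 0, "az": 0},
    {"gripper": 0, "x": -8, "y": 0, "z": 0, "ax": 0, "ay": 0, "az": 0},
    {"gripper": 0, "x": -8, "y": 0, "z": 0, "ax": 0, "ay": 0, "az": 0},
    {"gripper": 0, "x": -8, "y": 0, "z": 0, "ax": 0, "ay": 0, "az": 0},
    {"gripper": 0, "x": -8, "y": 0, "z": 0, "ax": 0, "ay": 0, "az": 0}
  ]
}}

```text
time: 9.4
eef_pos: [0.5347, -0.0226, 0.1292]
tcp_rot: [0.652, 0.758, 0.0, 0.0]
force: [-0.1, 0.3, 0.1]
width: 0.002
finger_force: 0.3
```

>>> {"op": "jog_arm", "data": {
  "motion": [
    {"gripper": 0, "x": -8, "y": 0, "z": 0, "ax": 0, "ay": 0, "az": 0},
    {"gripper": 0, "x": -8, "y": 0, "z": 0, "ax": 0, "ay": 0, "az": 0},
    {"gripper": 0, "x": -8, "y": 0, "z": 0, "ax": 0, "ay": 0, "az": 0},
    {"gripper": 0, "x": -8, "y": 0, "z": 0, "ax": 0, "ay": 0, "az": 0},
    {"gripper": 0, "x": -8, "y": 0, "z": 0, "ax": 0, "ay": 0, "az": 0},
    {"gripper": 0, "x": 0, "y": 0, "z": 0, "ax": 0, "ay": 0, "az": 0},
    {"gripper": 0, "x": 0, "y": 0, "z": 0, "ax": 0, "ay": 0, "az": 0},
    {"gripper": 0, "x": 0, "y": 0, "z": 0, "ax": 0, "ay": 0, "az": 0}
  ]
}}

```text
time: 10.4
eef_pos: [0.5401, -0.0612, 0.1284]
tcp_rot: [0.652, 0.759, -0.0, -0.0]
force: [0.5, 0.7, 1.3]
width: 0.005
finger_force: 0.0
```

```bash
python3 - <<'E'
from h import *
p,R=state(); goto(p,R,-35,-178,128)
buttons("top");s=buttons("scene")
import bench
w=bench.snapshot("wrist"); cv2.imwrite("pics/w4.png",np.hstack([w["img"][...,::-1][::2,::2],s["img"][80:290,80:360,::-1]]))
E
```

```text
t 10.4 w [540.1 -61.2 128.4] board [[-35.8 -36.2]] x-axis err deg 0.0 tilt [-0.  0.] width 0.005 F [0.5 0.7 1.3]
to (-35, -178, 128) tool delta [-141.8    0.8    0.4]
top blue board [  2.  112.8] size [27.6 27.9] yaw rel 48.3
scene blue board [ -0.5 111.9] size [27.4 28.9] yaw rel 48.1
```

View pics/w4.png

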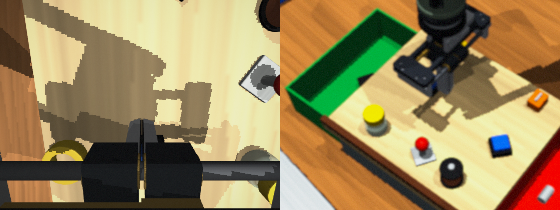

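The wrist view shows only the area behind the fingers, and the button ahead is hidden by the gripper. I'll push on part of the way and then lift to check.

>>> {"op": "jog_arm", "data": {
  "motion": [
    {"gripper": 0, "x": -8, "y": 0, "z": 0, "ax": 0, "ay": 0, "az": 0},
    {"gripper": 0, "x": -8, "y": 0, "z": 0, "ax": 0, "ay": 0, "az": 0},
    {"gripper": 0, "x": -8, "y": 0, "z": 0, "ax": 0, "ay": 0, "az": 0},
    {"gripper": 0, "x": -8, "y": 0, "z": 0, "ax": 0, "ay": 0, "az": 0},
    {"gripper": 0, "x": -8, "y": 0, "z": 0, "ax": 0, "ay": 0, "az": 0},
    {"gripper": 0, "x": 0, "y": 0, "z": 0, "ax": 0, "ay": 0, "az": 0},
    {"gripper": 0, "x": 12, "y": 0, "z": 0, "ax": 0, "ay": 0, "az": 0},
    {"gripper": 0, "x": 50, "y": 0, "z": -10, "ax": 0, "ay": 0, "az": 0}
  ]
}}

```text
time: 11.55
eef_pos: [0.5365, -0.0398, 0.1379]
tcp_rot: [0.653, 0.757, -0.0, -0.0]
force: [0.6, 0.8, 0.2]
width: 0.006
finger_force: 0.0
```

```bash
sed -i 's/(105,120,130)/(105,120,60)/' h.py; python3 - <<'E'
from h import *
p,R=state(); goto(p,R,-35,-178,128)
buttons("top");s=buttons("scene")
E
```

```text
t 11.55 w [536.5 -39.8 137.9] board [[-36.1 -14.5]] x-axis err deg -0.22 tilt [-0.001  0.   ] width 0.006 F [0.6 0.8 0.2]
to (-35, -178, 128) tool delta [-163.5    1.7    9.9]
top blue board [  1.9 112.9] size [28.7 28.6] yaw rel 49.1
scene blue board [  0.6 112.3] size [29.6 30.2] yaw rel 48.3
```

```bash
python3 - <<'E'
from h import *
import bench
s=bench.snapshot("top");t=bench.snapshot("scene"); cv2.imwrite("pics/m5.png",np.hstack([s["img"][80:330,120:500,::-1],t["img"][80:330,80:360,::-1]]))
E
```

```text
(no output)
```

View pics/m5.png

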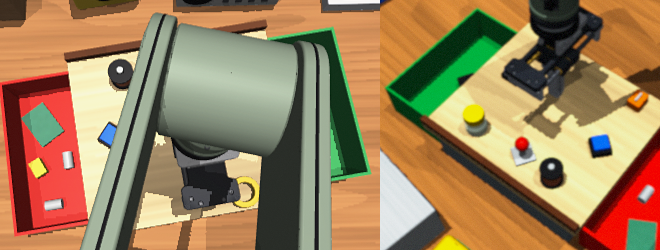

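The arm covers button1 in both views. I'll back off and rise to see it.

>>> {"op": "jog_arm", "data": {
  "motion": [
    {"gripper": 0, "x": 0, "y": 0, "z": -30, "ax": 0, "ay": 0, "az": 0},
    {"gripper": 0, "x": 30, "y": 0, "z": -30, "ax": 0, "ay": 0, "az": 0},
    {"gripper": 0, "x": 40, "y": 0, "z": 0, "ax": 0, "ay": 0, "az": 0},
    {"gripper": 0, "x": 40, "y": 0, "z": 0, "ax": 0, "ay": 0, "az": 0},
    {"gripper": 0, "x": 30, "y": 0, "z": 0, "ax": 0, "ay": 0, "az": 0},
    {"gripper": 0, "x": 0, "y": 0, "z": 0, "ax": 0, "ay": 0, "az": 0},
    {"gripper": 0, "x": 0, "y": 0, "z": 0, "ax": 0, "ay": 0, "az": 0},
    {"gripper": 0, "x": 0, "y": 0, "z": 0, "ax": 0, "ay": 0, "az": 0}
  ]
}}

```text
time: 12.75
eef_pos: [0.5161, 0.0975, 0.1983]
tcp_rot: [0.652, 0.758, -0.0, 0.0]
force: [0.1, 0.1, -0.8]
width: 0.005
finger_force: 0.0
```

```bash
python3 - <<'E'
from h import *
p,R=state(); goto(p,R,0,155,195)
buttons("top");s=buttons("scene")
E
```

```text
t 12.75 w [516.1  97.5 198.3] board [[-35.6 124.3]] x-axis err deg -0.11 tilt [-0. -0.] width 0.005 F [ 0.1  0.1 -0.8]
to (0, 155, 195) tool delta [30.8 35.5  3.3]
top blue board [ -1.1 103.3] size [28.5 15.7] yaw rel -8.4
top blue board [ -27.3 -104.2] size [28.9 28.6] yaw rel -0.3
scene blue board [  0.3 112.3] size [29.5 30.4] yaw rel 50.1
scene blue board [ -28.5 -104.4] size [30.  29.5] yaw rel -1.7
```

Button1 is at (−28,−104) and sits square. Now I'll start button2, which is turned about 45°, and then check it.

>>> {"op": "jog_arm", "data": {
  "motion": [
    {"gripper": 0, "x": 16, "y": 21, "z": 0, "ax": 0, "ay": 0, "az": 0},
    {"gripper": 0, "x": 15, "y": 21, "z": 0, "ax": 0, "ay": 0, "az": 0},
    {"gripper": 0, "x": 0, "y": 0, "z": 0, "ax": 0, "ay": 0, "az": 0},
    {"gripper": 0, "x": 0, "y": 0, "z": 20, "ax": 0, "ay": 0, "az": 0},
    {"gripper": 0, "x": 0, "y": 0, "z": 20, "ax": 0, "ay": 0, "az": 0},
    {"gripper": 0, "x": 0, "y": 0, "z": 20, "ax": 0, "ay": 0, "az": 0},
    {"gripper": 0, "x": 0, "y": 0, "z": 10, "ax": 0, "ay": 0, "az": 0},
    {"gripper": 0, "x": 0, "y": 0, "z": 0, "ax": 0, "ay": 0, "az": 0}
  ]
}}

```text
time: 13.85
eef_pos: [0.5518, 0.1351, 0.1278]
tcp_rot: [0.652, 0.758, -0.001, -0.001]
force: [-0.4, -0.6, 0.4]
width: 0.003
finger_force: 0.0
```

>>> {"op": "jog_arm", "data": {
  "motion": [
    {"gripper": 0, "x": -8, "y": 0, "z": 0, "ax": 0, "ay": 0, "az": 0},
    {"gripper": 0, "x": -8, "y": 0, "z": 0, "ax": 0, "ay": 0, "az": 0},
    {"gripper": 0, "x": -8, "y": 0, "z": 0, "ax": 0, "ay": 0, "az": 0},
    {"gripper": 0, "x": -8, "y": 0, "z": 0, "ax": 0, "ay": 0, "az": 0},
    {"gripper": 0, "x": -8, "y": 0, "z": 0, "ax": 0, "ay": 0, "az": 0},
    {"gripper": 0, "x": -8, "y": 0, "z": 0, "ax": 0, "ay": 0, "az": 0},
    {"gripper": 0, "x": -8, "y": 0, "z": 0, "ax": 0, "ay": 0, "az": 0},
    {"gripper": 0, "x": -8, "y": 0, "z": 0, "ax": 0, "ay": 0, "az": 0}
  ]
}}

```text
time: 14.85
eef_pos: [0.5623, 0.0719, 0.1284]
tcp_rot: [0.652, 0.758, -0.0, -0.0]
force: [-0.0, 0.8, 0.5]
width: 0.005
finger_force: 0.2
```

```bash
python3 - <<'E'
from h import *
p,R=state(); goto(p,R,0,155,195)
buttons("top");s=buttons("scene")
E
```

```text
t 14.85 w [562.3  71.9 128.4] board [[ 6.3 92. ]] x-axis err deg -0.02 tilt [-0. -0.] width 0.005 F [-0.   0.8  0.5]
to (0, 155, 195) tool delta [ 63.   -6.3 -66.6]
top blue board [ -27.3 -104.2] size [28.9 28.6] yaw rel -0.3
top blue board [ 6.  47.4] size [ 7.9 20.7] yaw rel 80.6
scene blue board [-3.6 54.1] size [14.3 17.3] yaw rel 37.4
scene blue board [ -28.5 -104.4] size [30.  29.5] yaw rel -1.7
```

>>> {"op": "jog_arm", "data": {
  "motion": [
    {"gripper": 0, "x": -10, "y": 0, "z": 0, "ax": 0, "ay": 0, "az": 0},
    {"gripper": 0, "x": -10, "y": 0, "z": 0, "ax": 0, "ay": 0, "az": 0},
    {"gripper": 0, "x": -10, "y": 0, "z": 0, "ax": 0, "ay": 0, "az": 0},
    {"gripper": 0, "x": -10, "y": 0, "z": 0, "ax": 0, "ay": 0, "az": 0},
    {"gripper": 0, "x": -8, "y": 0, "z": 0, "ax": 0, "ay": 0, "az": 0},
    {"gripper": 0, "x": 0, "y": 0, "z": 0, "ax": 0, "ay": 0, "az": 0},
    {"gripper": 0, "x": 12, "y": 0, "z": 0, "ax": 0, "ay": 0, "az": 0},
    {"gripper": 0, "x": 10, "y": 0, "z": -30, "ax": 0, "ay": 0, "az": 0}
  ]
}}

```text
time: 15.95
eef_pos: [0.5634, 0.0481, 0.1559]
tcp_rot: [0.652, 0.759, -0.002, -0.003]
force: [0.1, -0.1, 0.4]
width: 0.004
finger_force: 0.0
```

>>> {"op": "jog_arm", "data": {
  "motion": [
    {"gripper": 0, "x": 20, "y": 0, "z": -40, "ax": 0, "ay": 0, "az": 0},
    {"gripper": 0, "x": 30, "y": 0, "z": 0, "ax": 0, "ay": 0, "az": 0},
    {"gripper": 0, "x": 30, "y": 0, "z": 0, "ax": 0, "ay": 0, "az": 0},
    {"gripper": 0, "x": 30, "y": 0, "z": 0, "ax": 0, "ay": 0, "az": 0},
    {"gripper": 0, "x": 30, "y": 0, "z": 0, "ax": 0, "ay": 0, "az": 0},
    {"gripper": 0, "x": 0, "y": 0, "z": 0, "ax": 0, "ay": 0, "az": 0},
    {"gripper": 0, "x": 0, "y": 0, "z": 0, "ax": 0, "ay": 0, "az": 0},
    {"gripper": 0, "x": 0, "y": 0, "z": 0, "ax": 0, "ay": 0, "az": 0}
  ]
}}

```text
time: 16.95
eef_pos: [0.5452, 0.1845, 0.1984]
tcp_rot: [0.652, 0.758, -0.0, 0.0]
force: [0.1, -0.5, -1.4]
width: 0.002
finger_force: 0.0
```

```bash
python3 - <<'E'
from h import *
p,R=state(); goto(p,R,-28,-65,198)
buttons("top");s=buttons("scene")
E
```

```text
t 16.95 w [545.2 184.5 198.4] board [[  6.3 205.9]] x-axis err deg -0.07 tilt [-0. -0.] width 0.002 F [ 0.1 -0.5 -1.4]
to (-28, -65, 198) tool delta [-271.   -34.     0.5]
top blue board [ -27.3 -104.2] size [28.9 28.6] yaw rel -0.3
top blue board [17.9 16.4] size [28.9 28.8] yaw rel 1.6
scene blue board [16.6 16.4] size [30.  28.6] yaw rel 2.4
scene blue board [ -28.5 -104.4] size [30.  29.5] yaw rel -1.7
```

Both buttons are square to the board, with button2 at (17,16) and button1 at (−28,−104). I'll finish button1 first.

>>> {"op": "jog_arm", "data": {
  "motion": [
    {"gripper": 0, "x": -45, "y": -6, "z": 0, "ax": 0, "ay": 0, "az": 0},
    {"gripper": 0, "x": -45, "y": -7, "z": 0, "ax": 0, "ay": 0, "az": 0},
    {"gripper": 0, "x": -45, "y": -7, "z": 0, "ax": 0, "ay": 0, "az": 0},
    {"gripper": 0, "x": -45, "y": -7, "z": 0, "ax": 0, "ay": 0, "az": 0},
    {"gripper": 0, "x": -45, "y": -7, "z": 0, "ax": 0, "ay": 0, "az": 0},
    {"gripper": 0, "x": -40, "y": 0, "z": 0, "ax": 0, "ay": 0, "az": 0},
    {"gripper": 0, "x": -6, "y": 0, "z": 0, "ax": 0, "ay": 0, "az": 0},
    {"gripper": 0, "x": 0, "y": 0, "z": 0, "ax": 0, "ay": 0, "az": 0}
  ]
}}

```text
time: 18.05
eef_pos: [0.5521, -0.088, 0.1983]
tcp_rot: [0.652, 0.758, 0.0, -0.0]
force: [-0.1, 0.2, 0.6]
width: 0.007
finger_force: 0.0
```

```bash
python3 - <<'E'
from h import *
p,R=state(); goto(p,R,-28,-65,128)
E
```

```text
t 18.05 w [552.1 -88.  198.3] board [[-28.  -64.6]] x-axis err deg -0.1 tilt [-0.     0.001] width 0.007 F [-0.1  0.2  0.6]
to (-28, -65, 128) tool delta [-0.5 -0.  70.3]
```

>>> {"op": "jog_arm", "data": {
  "motion": [
    {"gripper": 0, "x": 0, "y": 0, "z": 20, "ax": 0, "ay": 0, "az": 0},
    {"gripper": 0, "x": 0, "y": 0, "z": 20, "ax": 0, "ay": 0, "az": 0},
    {"gripper": 0, "x": 0, "y": 0, "z": 20, "ax": 0, "ay": 0, "az": 0},
    {"gripper": 0, "x": 0, "y": 0, "z": 10, "ax": 0, "ay": 0, "az": 0},
    {"gripper": 0, "x": -8, "y": 0, "z": 0, "ax": 0, "ay": 0, "az": 0},
    {"gripper": 0, "x": -8, "y": 0, "z": 0, "ax": 0, "ay": 0, "az": 0},
    {"gripper": 0, "x": -8, "y": 0, "z": 0, "ax": 0, "ay": 0, "az": 0},
    {"gripper": 0, "x": -8, "y": 0, "z": 0, "ax": 0, "ay": 0, "az": 0}
  ]
}}

```text
time: 19.05
eef_pos: [0.5576, -0.1204, 0.1292]
tcp_rot: [0.652, 0.758, 0.0, 0.001]
force: [-0.1, 0.2, 1.5]
width: 0.006
finger_force: 0.3
```

>>> {"op": "jog_arm", "data": {
  "motion": [
    {"gripper": 0, "x": -8, "y": 0, "z": 0, "ax": 0, "ay": 0, "az": 0},
    {"gripper": 0, "x": -8, "y": 0, "z": 0, "ax": 0, "ay": 0, "az": 0},
    {"gripper": 0, "x": -8, "y": 0, "z": 0, "ax": 0, "ay": 0, "az": 0},
    {"gripper": 0, "x": -7, "y": 0, "z": 0, "ax": 0, "ay": 0, "az": 0},
    {"gripper": 0, "x": -6, "y": 0, "z": 0, "ax": 0, "ay": 0, "az": 0},
    {"gripper": 0, "x": -6, "y": 0, "z": 0, "ax": 0, "ay": 0, "az": 0},
    {"gripper": 0, "x": -6, "y": 0, "z": 0, "ax": 0, "ay": 0, "az": 0},
    {"gripper": 0, "x": -6, "y": 0, "z": 0, "ax": 0, "ay": 0, "az": 0}
  ]
}}

```text
time: 20.05
eef_pos: [0.5655, -0.1743, 0.1284]
tcp_rot: [0.652, 0.758, -0.0, 0.0]
force: [0.1, 0.3, 0.2]
width: 0.006
finger_force: 0.1
```

>>> {"op": "jog_arm", "data": {
  "motion": [
    {"gripper": 0, "x": -6, "y": 0, "z": 0, "ax": 0, "ay": 0, "az": 0},
    {"gripper": 0, "x": -6, "y": 0, "z": 0, "ax": 0, "ay": 0, "az": 0},
    {"gripper": 0, "x": -6, "y": 0, "z": 0, "ax": 0, "ay": 0, "az": 0},
    {"gripper": 0, "x": -6, "y": 0, "z": 0, "ax": 0, "ay": 0, "az": 0},
    {"gripper": 0, "x": -3, "y": 0, "z": 0, "ax": 0, "ay": 0, "az": 0},
    {"gripper": 0, "x": 0, "y": 0, "z": 0, "ax": 0, "ay": 0, "az": 0},
    {"gripper": 0, "x": 0, "y": 0, "z": -30, "ax": 0, "ay": 0, "az": 0},
    {"gripper": 0, "x": 0, "y": 0, "z": -40, "ax": 0, "ay": 0, "az": 0}
  ]
}}

```text
time: 21.05
eef_pos: [0.5683, -0.1998, 0.1976]
tcp_rot: [0.652, 0.758, -0.0, -0.002]
force: [0.5, 0.6, 0.1]
width: 0.002
finger_force: 0.0
```

```bash
python3 - <<'E'
from h import *
p,R=state(); goto(p,R,17,56,198)
buttons("top");s=buttons("scene")
E
```

```text
t 21.05 w [ 568.3 -199.8  197.6] board [[ -28.8 -177.5]] x-axis err deg -0.01 tilt [-0.003  0.002] width 0.002 F [0.5 0.6 0.1]
to (17, 56, 198) tool delta [233.5  45.7   0. ]
top blue board [17.9 16.4] size [28.9 28.8] yaw rel 1.6
scene blue board [16.6 16.4] size [30.  29.1] yaw rel 2.0
```

>>> {"op": "jog_arm", "data": {
  "motion": [
    {"gripper": 0, "x": 40, "y": 8, "z": 0, "ax": 0, "ay": 0, "az": 0},
    {"gripper": 0, "x": 40, "y": 8, "z": 0, "ax": 0, "ay": 0, "az": 0},
    {"gripper": 0, "x": 40, "y": 8, "z": 0, "ax": 0, "ay": 0, "az": 0},
    {"gripper": 0, "x": 40, "y": 8, "z": 0, "ax": 0, "ay": 0, "az": 0},
    {"gripper": 0, "x": 40, "y": 8, "z": 0, "ax": 0, "ay": 0, "az": 0},
    {"gripper": 0, "x": 32, "y": 6, "z": 0, "ax": 0, "ay": 0, "az": 0},
    {"gripper": 0, "x": 0, "y": 0, "z": 0, "ax": 0, "ay": 0, "az": 0},
    {"gripper": 0, "x": 0, "y": 0, "z": 0, "ax": 0, "ay": 0, "az": 0}
  ]
}}

```text
time: 22.15
eef_pos: [0.5796, 0.0353, 0.1978]
tcp_rot: [0.652, 0.758, -0.001, -0.0]
force: [0.1, -0.4, 1.0]
width: 0.007
finger_force: 0.0
```

```bash
python3 - <<'E'
from h import *
p,R=state(); goto(p,R,17,54,128)
buttons("top");s=buttons("scene"); cv2.imwrite("pics/sc6.png",cv2.resize(s["img"][80:260,80:360,::-1],None,fx=2.5,fy=2.5))
E
```

```text
t 22.15 w [579.6  35.3 197.8] board [[17.9 53.2]] x-axis err deg -0.01 tilt [-0.001 -0.001] width 0.007 F [ 0.1 -0.4  1. ]
to (17, 54, 128) tool delta [ 0.8 -0.8 69.8]
scene blue board [20.1 20.9] size [22.8 34.4] yaw rel 56.2
```

View pics/sc6.png

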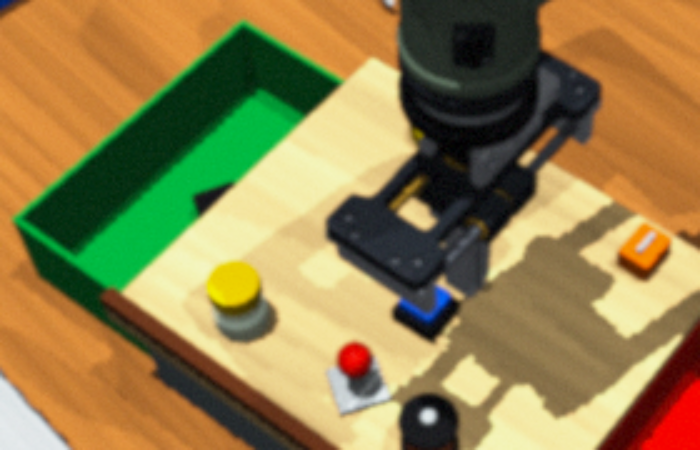

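Button2, near (427,310), is just ahead of the fingers. Button1 has left the board, and its resting place is hidden behind the board's end here. I'll check it from the top later.

>>> {"op": "jog_arm", "data": {
  "motion": [
    {"gripper": 0, "x": 1, "y": 0, "z": 20, "ax": 0, "ay": 0, "az": 0},
    {"gripper": 0, "x": 0, "y": 0, "z": 20, "ax": 0, "ay": 0, "az": 0},
    {"gripper": 0, "x": 0, "y": 0, "z": 20, "ax": 0, "ay": 0, "az": 0},
    {"gripper": 0, "x": 0, "y": 0, "z": 9, "ax": 0, "ay": 0, "az": 0},
    {"gripper": 0, "x": -8, "y": 0, "z": 0, "ax": 0, "ay": 0, "az": 0},
    {"gripper": 0, "x": -8, "y": 0, "z": 0, "ax": 0, "ay": 0, "az": 0},
    {"gripper": 0, "x": -8, "y": 0, "z": 0, "ax": 0, "ay": 0, "az": 0},
    {"gripper": 0, "x": -8, "y": 0, "z": 0, "ax": 0, "ay": 0, "az": 0}
  ]
}}

```text
time: 23.25
eef_pos: [0.5852, 0.0044, 0.1302]
tcp_rot: [0.652, 0.758, 0.0, 0.0]
force: [-0.3, 0.5, -0.5]
width: 0.004
finger_force: 0.2
```

>>> {"op": "jog_arm", "data": {
  "motion": [
    {"gripper": 0, "x": -10, "y": 0, "z": 0, "ax": 0, "ay": 0, "az": 0},
    {"gripper": 0, "x": -10, "y": 0, "z": 0, "ax": 0, "ay": 0, "az": 0},
    {"gripper": 0, "x": -10, "y": 0, "z": 0, "ax": 0, "ay": 0, "az": 0},
    {"gripper": 0, "x": -10, "y": 0, "z": 0, "ax": 0, "ay": 0, "az": 0},
    {"gripper": 0, "x": -10, "y": 0, "z": 0, "ax": 0, "ay": 0, "az": 0},
    {"gripper": 0, "x": -10, "y": 0, "z": 0, "ax": 0, "ay": 0, "az": 0},
    {"gripper": 0, "x": -10, "y": 0, "z": 0, "ax": 0, "ay": 0, "az": 0},
    {"gripper": 0, "x": -6, "y": 0, "z": 0, "ax": 0, "ay": 0, "az": 0}
  ]
}}

```text
time: 24.25
eef_pos: [0.5962, -0.0708, 0.1294]
tcp_rot: [0.652, 0.758, -0.0, -0.0]
force: [-0.1, -0.2, 1.2]
width: 0.006
finger_force: 0.3
```

```bash
python3 - <<'E'
from h import *
p,R=state(); goto(p,R,17,-178,128)
buttons("top");s=buttons("scene")
E
```

```text
t 24.25 w [596.2 -70.8 129.4] board [[ 18.2 -54.2]] x-axis err deg -0.04 tilt [-0.  0.] width 0.006 F [-0.1 -0.2  1.2]
to (17, -178, 128) tool delta [-123.8   -1.1    1.4]
scene blue board [ 11.1 -91.3] size [19.9 12.6] yaw rel 40.4
```

>>> {"op": "jog_arm", "data": {
  "motion": [
    {"gripper": 0, "x": -9, "y": 0, "z": 0, "ax": 0, "ay": 0, "az": 0},
    {"gripper": 0, "x": -9, "y": 0, "z": 0, "ax": 0, "ay": 0, "az": 0},
    {"gripper": 0, "x": -9, "y": 0, "z": 0, "ax": 0, "ay": 0, "az": 0},
    {"gripper": 0, "x": -9, "y": 0, "z": 0, "ax": 0, "ay": 0, "az": 0},
    {"gripper": 0, "x": -8, "y": 0, "z": 0, "ax": 0, "ay": 0, "az": 0},
    {"gripper": 0, "x": -7, "y": 0, "z": 0, "ax": 0, "ay": 0, "az": 0},
    {"gripper": 0, "x": -6, "y": 0, "z": 0, "ax": 0, "ay": 0, "az": 0},
    {"gripper": 0, "x": -6, "y": 0, "z": 0, "ax": 0, "ay": 0, "az": 0}
  ]
}}

```text
time: 25.35
eef_pos: [0.6056, -0.1327, 0.1294]
tcp_rot: [0.652, 0.758, -0.0, -0.0]
force: [0.3, 0.9, -0.0]
width: 0.003
finger_force: 0.1
```

>>> {"op": "jog_arm", "data": {
  "motion": [
    {"gripper": 0, "x": -6, "y": 0, "z": 0, "ax": 0, "ay": 0, "az": 0},
    {"gripper": 0, "x": -6, "y": 0, "z": 0, "ax": 0, "ay": 0, "az": 0},
    {"gripper": 0, "x": -6, "y": 0, "z": 0, "ax": 0, "ay": 0, "az": 0},
    {"gripper": 0, "x": -6, "y": 0, "z": 0, "ax": 0, "ay": 0, "az": 0},
    {"gripper": 0, "x": -6, "y": 0, "z": 0, "ax": 0, "ay": 0, "az": 0},
    {"gripper": 0, "x": -6, "y": 0, "z": 0, "ax": 0, "ay": 0, "az": 0},
    {"gripper": 0, "x": -6, "y": 0, "z": 0, "ax": 0, "ay": 0, "az": 0},
    {"gripper": 0, "x": -6, "y": 0, "z": 0, "ax": 0, "ay": 0, "az": 0}
  ]
}}

```text
time: 26.35
eef_pos: [0.6128, -0.1803, 0.1294]
tcp_rot: [0.652, 0.758, -0.0, 0.0]
force: [0.9, 0.1, 0.7]
width: 0.009
finger_force: 0.0
```

>>> {"op": "jog_arm", "data": {
  "motion": [
    {"gripper": 0, "x": -6, "y": 0, "z": 0, "ax": 0, "ay": 0, "az": 0},
    {"gripper": 0, "x": -6, "y": 0, "z": 0, "ax": 0, "ay": 0, "az": 0},
    {"gripper": 0, "x": -2, "y": 0, "z": 0, "ax": 0, "ay": 0, "az": 0},
    {"gripper": 0, "x": 0, "y": 0, "z": 0, "ax": 0, "ay": 0, "az": 0},
    {"gripper": 0, "x": 0, "y": 0, "z": -30, "ax": 0, "ay": 0, "az": 0},
    {"gripper": 0, "x": 10, "y": 0, "z": -40, "ax": 0, "ay": 0, "az": 0},
    {"gripper": 0, "x": 40, "y": 0, "z": 0, "ax": 0, "ay": 0, "az": 0},
    {"gripper": 0, "x": 40, "y": 0, "z": 0, "ax": 0, "ay": 0, "az": 0}
  ]
}}

```text
time: 27.35
eef_pos: [0.6016, -0.1039, 0.2005]
tcp_rot: [0.652, 0.758, 0.001, 0.001]
force: [-0.3, 1.3, -0.3]
width: 0.002
finger_force: 0.0
```

>>> {"op": "jog_arm", "data": {
  "motion": [
    {"gripper": 0, "x": 40, "y": 0, "z": 0, "ax": 0, "ay": 0, "az": 0},
    {"gripper": 0, "x": 40, "y": 0, "z": 0, "ax": 0, "ay": 0, "az": 0},
    {"gripper": 0, "x": 40, "y": 0, "z": 0, "ax": 0, "ay": 0, "az": 0},
    {"gripper": 0, "x": 40, "y": 0, "z": 0, "ax": 0, "ay": 0, "az": 0},
    {"gripper": 0, "x": 40, "y": 0, "z": 0, "ax": 0, "ay": 0, "az": 0},
    {"gripper": 0, "x": 40, "y": 0, "z": 0, "ax": 0, "ay": 0, "az": 0},
    {"gripper": 0, "x": 0, "y": 0, "z": 0, "ax": 0, "ay": 0, "az": 0},
    {"gripper": 0, "x": 0, "y": 0, "z": 0, "ax": 0, "ay": 0, "az": 0}
  ]
}}

```text
time: 28.35
eef_pos: [0.5653, 0.1323, 0.1995]
tcp_rot: [0.652, 0.759, -0.0, 0.0]
force: [0.8, 0.1, 0.1]
width: 0.002
finger_force: 0.0
```

```bash
python3 - <<'E'
from h import *
p,R=state()
s=buttons("top");t=buttons("scene"); cv2.imwrite("pics/m7.png",cv2.resize(np.hstack([s["img"][80:330,180:500,::-1],t["img"][80:330,80:360,::-1]]),None,fx=1.33,fy=1.33))
v,u=np.mgrid[:420,:560]; z=s["z_map"]; P=np.stack([u*z,v*z,z],-1)@np.linalg.inv(s["K"]).T
W=(P-s["t"])@s["R"]*1000; B=tob(W.reshape(-1,3)).reshape(420,560,2)
m=((z>0)&(abs(B[...,0])<124)&(B[...,1]<-172)&(B[...,1]>-291)&(W[...,2]>14)&(W[...,2]<75)).astype(np.uint8)
k,l,st,ce=cv2.connectedComponentsWithStats(m)
for i in range(1,k):
    if st[i,4]>15: print(st[i,4],B[l==i].mean(0).round(),W[l==i][:,2].max().round())
E
```

```text
t 28.35 w [565.3 132.3 199.5] board [[ 18.3 151.2]] x-axis err deg 0.01 tilt [ 0.    -0.001] width 0.002 F [0.8 0.1 0.1]
2295 [  -5. -289.] 75.0
122 [  55. -196.] 45.0
422 [   1. -210.] 42.0
45 [-122. -212.] 75.0
```

View pics/m7.png

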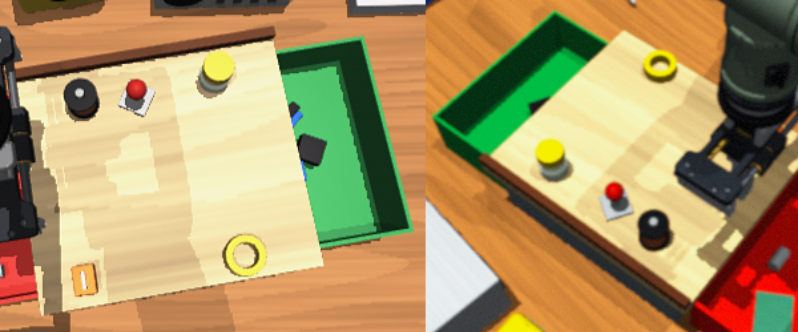

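In the top view there is a blue cap at (295,115), an upturned black base at (312,150), and a blue sliver at (303,172). All are inside the green bin, and the other things stand where they were. I'll look into the bin with the wrist camera to confirm the third button.

>>> {"op": "jog_arm", "data": {
  "motion": [
    {"gripper": 0, "x": -50, "y": 0, "z": -8, "ax": 0, "ay": 0, "az": 0},
    {"gripper": 0, "x": -50, "y": 0, "z": -8, "ax": 0, "ay": 0, "az": 0},
    {"gripper": 0, "x": -50, "y": 0, "z": -8, "ax": 0, "ay": 0, "az": 0},
    {"gripper": 0, "x": -50, "y": 0, "z": -8, "ax": 0, "ay": 0, "az": 0},
    {"gripper": 0, "x": -50, "y": 0, "z": -8, "ax": 0, "ay": 0, "az": 0},
    {"gripper": 0, "x": -50, "y": 0, "z": 0, "ax": 0, "ay": 0, "az": 0},
    {"gripper": 0, "x": -50, "y": 0, "z": 0, "ax": 0, "ay": 0, "az": 0},
    {"gripper": 0, "x": -50, "y": 0, "z": 0, "ax": 0, "ay": 0, "az": 0}
  ]
}}

```text
time: 29.45
eef_pos: [0.6249, -0.2661, 0.2394]
tcp_rot: [0.653, 0.758, -0.0, 0.0]
force: [0.5, 0.0, 0.9]
width: 0.01
finger_force: 0.0
```

>>> {"op": "jog_arm", "data": {
  "motion": [
    {"gripper": 0, "x": -30, "y": 0, "z": 0, "ax": 0, "ay": 0, "az": 0},
    {"gripper": 0, "x": -20, "y": 0, "z": 0, "ax": 0, "ay": 0, "az": 0},
    {"gripper": 0, "x": 0, "y": 0, "z": 0, "ax": 0, "ay": 0, "az": 0},
    {"gripper": 0, "x": 0, "y": 0, "z": 0, "ax": 0, "ay": 0, "az": 0},
    {"gripper": 0, "x": 0, "y": 0, "z": 0, "ax": 0, "ay": 0, "az": 0},
    {"gripper": 0, "x": 0, "y": 0, "z": 0, "ax": 0, "ay": 0, "az": 0},
    {"gripper": 0, "x": 0, "y": 0, "z": 0, "ax": 0, "ay": 0, "az": 0},
    {"gripper": 0, "x": 0, "y": 0, "z": 0, "ax": 0, "ay": 0, "az": 0}
  ]
}}

```text
time: 30.45
eef_pos: [0.633, -0.312, 0.2396]
tcp_rot: [0.652, 0.759, 0.0, 0.0]
force: [0.3, 0.1, -0.5]
width: 0.009
finger_force: 0.0
```

```bash
python3 - <<'E'
from h import *
import bench
p,R=state(); w=bench.snapshot("wrist"); cv2.imwrite("pics/w8.png",w["img"][...,::-1])
E
```

```text
t 30.45 w [ 633.  -312.   239.6] board [[  18.3 -298.2]] x-axis err deg 0.0 tilt [ 0. -0.] width 0.009 F [ 0.3  0.1 -0.5]
```

View pics/w8.png

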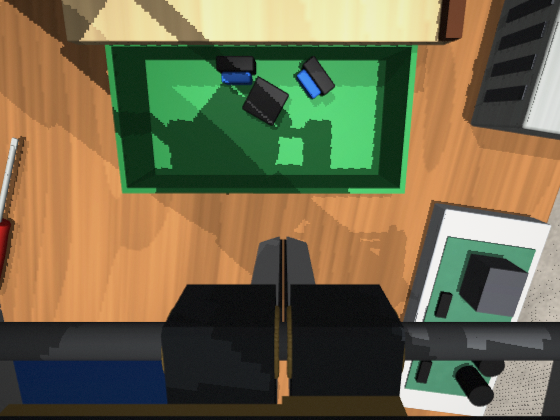

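All three buttons lie in the green bin, at (236,70), (265,100) and (314,78), and the robot touches nothing.

```bash
python3 -c "
from bench import *
print(sign_off())"
```

```text
the job is handed in; nothing more can be done
None
```

I swept all three blue-capped buttons off the board's open end into the green bin and handed the job in at about 30 s. The last pictures show all three in the bin and, by eye, the other things where they started. The hand-in returned no verdict.

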